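# Discard expired bottles through a tipping skip

### The job

Put every small dropper bottle that stands loose on the open worktop into the yellow tipping skip, then push the skip by its red handle bar all the way over so that it dumps them into the blue waste bin. Ease the skip back upright, without letting it drop back, until it clicks home in its detent, and then swing the bin's clear cover over and press it down until it snaps shut with everything inside; leave the beaker, the timer and the purple-banded bottle alone.

Things in the scene. Friction and masses are not known exactly. Their poses are not given: they have to be found in the camera images.
- station: bolted-down tipping disposal station; origin on the worktop under the middle of the skip's hinge axis. Station axes: z up, the skip tips toward -y, handle bar and cover catch on the -x side. Grey pedestal under the skip (x +-0.072, y -0.037 to 0.102, up to 176 mm high); open blue bin beside it (outside x -0.078 to 0.064, y -0.190 to -0.040, rim 86 mm high)
- skip (a joint): hinge of the yellow skip: 0 upright, 1.9 fully tipped, mouth over the bin (both are stops). A spring-ball detent resists from 0.01 to 0.24 rad, leaving and returning (up to about 6 N at the handle bar); home is below 0.08. Then over-centre: released below about 0.9 it drops back and rests on the detent near 0.22 (push it home), above that it falls over and stays
- skip_hinge (a point): middle of the skip's hinge axis, 145 mm above the worktop; the axis runs along station x
- skip_floor (a point): centre of the skip's inner floor, turns with the skip. Upright, its axes are the station's, 159 mm above the worktop. The flat floor is 106 mm (x) by 80 mm (y); the +y wall is upright, the x walls lean out a little and the -y wall much (the mouth is 120 by 130 mm). Rim 58 mm above this point
- skip_handle (a point): middle of the red round handle bar, 12 mm thick, along station x (free for 25 mm either way), 110 mm from the hinge axis, 112 mm to station -x of its middle. Upright it lies 90 mm to station +y and 64 mm above the hinge; as the joint grows it swings up and over about the hinge axis, to 89 mm to -y and 64 mm above the hinge when fully tipped
- bin_floor (a point): centre of the waste bin's inner floor, 10 mm above the worktop; station axes. Inside, the bin is 134 mm (x) by 142 mm (y) and 76 mm deep
- cover (a joint): hinge of the bin's clear cover with red front edge (144 mm hinge to edge, 152 mm wide, 4 to 6 mm thick): 0 shut flat, 1.57 upright, 1.75 wide open, leaning back. Pushed past upright (below about 1.4) it falls by itself onto its catch, ajar at about 0.07; a spring ball resists (about 7 N at the edge) until it snaps and holds it shut, below 0.03
- cover_hinge (a point): middle of the cover's hinge, along station y, on the bin's +x rim, 86 mm above the worktop
- cover_edge (a point): middle of the cover's red free edge, on its outer face (top when shut), 138 mm from the hinge: push it here from behind (station +x) while open, press here to shut
- orange_bottle_a_mid (a point): white dropper bottle with an orange cap, 28 mm thick, 74 mm tall (the body, to be gripped, is the lower 52 mm; the cap above it is 18 mm thick); point at its centre, half-way up; z along its height. To be discarded. May be absent (None)
- orange_bottle_b_mid (a point): white dropper bottle with an orange cap, 28 mm thick, 74 mm tall (the body, to be gripped, is the lower 52 mm; the cap above it is 18 mm thick); point at its centre, half-way up; z along its height. To be discarded. May be absent (None)
- white_bottle_mid (a point): white dropper bottle with a white cap, 28 mm thick, 64 mm tall (the body, to be gripped, is the lower 44 mm; the cap above it is 18 mm thick); point at its centre, half-way up; z along its height. To be discarded. May be absent (None)
- amber_bottle_a_mid (a point): brown dropper bottle with a green cap, 28 mm thick, 69 mm tall (the body, to be gripped, is the lower 48 mm; the cap above it is 18 mm thick); point at its centre, half-way up; z along its height. To be discarded. May be absent (None)
- amber_bottle_b_mid (a point): brown dropper bottle with a green cap, 28 mm thick, 69 mm tall (the body, to be gripped, is the lower 48 mm; the cap above it is 18 mm thick); point at its centre, half-way up; z along its height. To be discarded. May be absent (None)
- beaker: small clear beaker, 46 mm wide, 57 mm tall; origin under its centre. Not to be disturbed
- timer: white bench timer, 62 x 66 x 20 mm; origin under its centre. Not to be disturbed
- sample_bottle: white wide-mouth bottle with a purple band, 71 mm wide, 148 mm tall; origin under its centre. Not to be disturbed

How it is judged:
On the way, in this order (a step that is already met when the one before it is completed fails the run):
1. every item present lies in the upright skip (value of joint skip below 0.12 rad and x of orange_bottle_a_mid in the frame of skip_floor between -0.06 and 0.06 m and y of orange_bottle_a_mid in the frame of skip_floor between -0.1 and 0.05 m and z of orange_bottle_a_mid in the frame of skip_floor between -0.01 and 0.085 m and x of orange_bottle_b_mid in the frame of skip_floor between -0.06 and 0.06 m and y of orange_bottle_b_mid in the frame of skip_floor between -0.1 and 0.05 m and z of orange_bottle_b_mid in the frame of skip_floor between -0.01 and 0.085 m and x of white_bottle_mid in the frame of skip_floor between -0.06 and 0.06 m and y of white_bottle_mid in the frame of skip_floor between -0.1 and 0.05 m and z of white_bottle_mid in the frame of skip_floor between -0.01 and 0.085 m and x of amber_bottle_a_mid in the frame of skip_floor between -0.06 and 0.06 m and y of amber_bottle_a_mid in the frame of skip_floor between -0.1 and 0.05 m and z of amber_bottle_a_mid in the frame of skip_floor between -0.01 and 0.085 m and x of amber_bottle_b_mid in the frame of skip_floor between -0.06 and 0.06 m and y of amber_bottle_b_mid in the frame of skip_floor between -0.1 and 0.05 m and z of amber_bottle_b_mid in the frame of skip_floor between -0.01 and 0.085 m), for 0.4 s.
2. the skip is tipped all the way over (value of joint skip above 1.75 rad), for 0.3 s.
3. the skip is back upright in its detent, and the cover still open (value of joint skip below 0.08 rad and value of joint cover above 0.2 rad), for 0.3 s.
At the end, for the whole second after the job is handed in: the skip is upright in its detent (joint under 0.08 rad), the cover is snapped shut (joint under 0.03 rad) and every item present is inside the bin (centre within its walls and below its rim) (value of joint skip below 0.08 rad and value of joint cover below 0.03 rad and x of orange_bottle_a_mid in the frame of bin_floor between -0.07 and 0.07 m and y of orange_bottle_a_mid in the frame of bin_floor between -0.074 and 0.074 m and z of orange_bottle_a_mid in the frame of bin_floor between 0 and 0.08 m and x of orange_bottle_b_mid in the frame of bin_floor between -0.07 and 0.07 m and y of orange_bottle_b_mid in the frame of bin_floor between -0.074 and 0.074 m and z of orange_bottle_b_mid in the frame of bin_floor between 0 and 0.08 m and x of white_bottle_mid in the frame of bin_floor between -0.07 and 0.07 m and y of white_bottle_mid in the frame of bin_floor between -0.074 and 0.074 m and z of white_bottle_mid in the frame of bin_floor between 0 and 0.08 m and x of amber_bottle_a_mid in the frame of bin_floor between -0.07 and 0.07 m and y of amber_bottle_a_mid in the frame of bin_floor between -0.074 and 0.074 m and z of amber_bottle_a_mid in the frame of bin_floor between 0 and 0.08 m and x of amber_bottle_b_mid in the frame of bin_floor between -0.07 and 0.07 m and y of amber_bottle_b_mid in the frame of bin_floor between -0.074 and 0.074 m and z of amber_bottle_b_mid in the frame of bin_floor between 0 and 0.08 m); the robot touches nothing.
It fails at once if the skip drops back toward upright instead of being eased (faster than 2 rad/s between 0.6 and 0.3 rad) (value of joint skip between 0.3 and 0.6 rad and velocity of joint skip below -2 rad/s).
It fails at once if the beaker is moved more than 4 cm (distance of beaker from where it was at the start of the episode above 0.04 m).
It fails at once if the timer is moved more than 4 cm (distance of timer from where it was at the start of the episode above 0.04 m).
It fails at once if the sample bottle is moved more than 4 cm (distance of sample_bottle from where it was at the start of the episode above 0.04 m).
Of orange_bottle_a, orange_bottle_b, white_bottle, amber_bottle_a, amber_bottle_b only 3 to 5 are there at a start; the rules pass over those that are not, and their reading is None.
At some moment in a run one of orange_bottle_a, orange_bottle_b, white_bottle, amber_bottle_a, amber_bottle_b may be knocked a few centimetres aside while the robot is not near it.
Once in a run the grip may slacken for a moment while it holds something.
It also fails if it takes over 210 s, if anything falls off the work surface, if the arm or the gripper's body presses on something with over 40 N, if the wrist force passes 120 N, or if a joint passes its speed limit or range.

### The arm

A 7-joint arm with a two-finger parallel gripper is mounted at the origin on a cart in front of the work surface, level with it; the furniture and walls round the work are solid. World frame = base frame: x ahead of the robot, y to its left, z up, the work surface at z = 0. Lengths are in m, angles in rad, forces in N, time in s.
With the tool pointing down it reaches from about 0.35 to 0.9 m from the base axis. Payload 8.1 kg.
Tool frame: the origin (TCP) lies on the centre line of the jaws, within the pads' length; the fingertips stand 8 mm ahead of it and the grasp point (between the pads) lies 11 mm behind it (env.tips_ahead is the distance from the TCP to the fingertips, in m); z points along the fingers, y is the line along which they close (so a half turn about z gives the same grasp; the last joint's range is limited). The gripper opens to 85 mm and grips with 20 to 120 N. Pads are 22 mm wide; open, the fingers measure 114 mm over their backs; the gripper's body (76 mm by 85 mm) begins 54 mm behind the grasp point. The pads swing forward as they close: fully open they stand 13 mm farther back than shut.
Start: joints at [-1.25, 0.434, 0.025, 1.573, -0.012, 1.134, -0.075], TCP at [0.257, 0.57, 0.239] pointing down, gripper open.
Joint ranges: [-2.62, 2.62], [-0.44, 2.09], [-1.27, 1.32], [0.08, 2.57], [-1.32, 4.46], [0.12, 2], [-2.74, 2.74]. Speed limits (rad/s): [2.22, 2.22, 3.01, 3.01, 3.14, 3.14, 3.14].

### API

Orientations are given as a rotation vector (axis times angle).
In Python, from rig import telemetry, cams, finish_job, env gives the robot as it stands.
- The arm moves only by the tool apply_moves, never from a script. Its arguments are lists of equal length, an entry for each row: "dp": the shift along the tool's x, y, z in mm, a list of three; "rotation": the turn, a rotation vector about the tool's x, y, z in degrees, a list of three. A call has 1 to 20 rows; each row shifts and turns the commanded pose from where the row before left it, along the tool's axes as they then stand; what a row does not reach is not made up. A row lasts 1/8 s, in which the tool goes at most 62.5 mm and 10.7 degrees, less where a joint would pass 70% of its speed; a pose out of reach is approached as far as the arm can. A call with a gripper value outside its range is refused whole. "hand" is the opening in per cent of the stroke, from 0 (shut) to 100 (fully open), set as the call begins (left out, the last holds). The fingers move at their own pace and stop on an object; "squeeze" is the grip in N (left out, the last holds). Time passes only in rows, so rows that do not move let the fingers close. It gives the time, the measured TCP pose, the force, the opening and the grip force at its end, in the units of the state.
- telemetry.sense(): the state, without advancing time (a new reading comes with each control period).
- cams.get_image(name): name is "scene" or "top"; returns (picture, depth): 420x560x3 uint8, red, green, blue; 420x560 float32, m along the optical axis (not along the pixel's ray), 0 where there is no reading.
- cams.camera_params(name): a dict with "fx", "fy", "cx", "cy" (pixels), "R" (3x3) and "t" (3): a world point X has camera coordinates R X + t. Camera axes: x right, y down, z forward; pixel columns grow to the right and rows downward; lengths in m; the calibration is good to about 2 mm. A picture is of the moment at which its call begins. camera_params takes no time and is no camera call.
- finish_job(): hands the job in; it is judged then, once.
Trained networks look in the newest picture that a camera, given by its name, has taken for a name from the list of things; names that differ only in an ending like _2 or _b are one class to them, and where a whole thing is asked for, a point or a joint stands for the part that bears it (a point fixed in the world has none). Each returns a list of dicts, best first, with "confidence" (0 to 1); they miss things now and then, are a little off and sometimes report something else, mostly with a low value. They report only what shows in the picture. A call takes as long as a camera call.
- cams.regions_of(camera, query): "pixels" (420x560 bool, what is visible of it) and "bbox" ([centre column, centre row, width, height] in pixels, round what is visible of it).
- cams.pinpoint(camera, query): "pixel" ([column, row] in pixels: a listed point, or the origin of a listed thing).
The state is a dict: "clock": time; "joint_pos": joint angles; "dq": joint speeds; "joint_torque": joint torques, N m; "tool_pos": TCP position; "eef_rot": TCP orientation; "force": force on the tool from outside, world axes, zero at the start; "moment": the same for the moment, N m; "gripper_width": finger opening in m; "grasp_force": force on a finger pad.
Only numpy, scipy, OpenCV 4.12 (cv2) and the standard library are available. Lean on these libraries where they do the work, as an engineer would, in place of code of your own. Each camera call takes 0.05 s, during which the arm holds its last target. There are 200 camera calls.

## Working session

There is one attempt and no reset: what is moved stays moved. The work goes in short steps, Python scripts to look and compute and a tool call to move; the robot and the scene stay as the last step left them, time stands still between calls to the robot, and variables do not carry over. Pictures are saved under pics/ and viewed, at most 14 in all, crops included, and the job is handed in when it is done.

Besides the shell and the picture viewer there is one more tool, called after "Call:" by a JSON object that holds its "op" and its "data". apply_moves: Moves the arm, as the interface text tells. Its arguments: {"type":"object","properties":{"dp":{"type":"array","items":{"type":"array","items":{"type":"number"}}},"rotation":{"type":"array","items":{"type":"array","items":{"type":"number"}}},"hand":{"type":"number"},"squeeze":{"type":"number"}},"required":["dp","rotation"]}

```bash
mkdir -p pics; ls; cat > h.py <<'E'
import numpy as np, cv2
from rig import telemetry, cams, finish_job, env
from scipy.spatial.transform import Rotation as Rn
def snap(n,f=None):
    im,d=cams.get_image(n)
    if f: cv2.imwrite('pics/'+f,im[:,:,::-1])
    return im,d
def world(n,u,v,z):
    p=cams.camera_params(n); R=np.array(p['R']);t=np.array(p['t'])
    return R.T@(np.array([(u-p['cx'])/p['fx']*z,(v-p['cy'])/p['fy']*z,z])-t)
def onplane(n,u,v,h):
    p=cams.camera_params(n); R=np.array(p['R']);t=np.array(p['t'])
    c=-R.T@t; r=R.T@np.array([(u-p['cx'])/p['fx'],(v-p['cy'])/p['fy'],1])
    return c+r*(h-c[2])/r[2]
def cloud(n,d):
    p=cams.camera_params(n); R=np.array(p['R']);t=np.array(p['t'])
    v,u=np.mgrid[:420,:560]
    P=np.stack([(u-p['cx'])/p['fx']*d,(v-p['cy'])/p['fy']*d,d],-1)
    return (P-t)@R
E
python3 - <<'E'
from h import *
np.set_printoptions(precision=3,suppress=True)
a,d=snap('scene','s0.png'); b,e=snap('top','t0.png')
for n in('scene','top'):
    p=cams.camera_params(n); print(n,p['fx'],-np.array(p['R']).T@p['t'])
C={'top':cloud('top',e),'scene':cloud('scene',d)}
for n in('scene','top'):
  for q in ['orange_bottle_a_mid','white_bottle_mid','amber_bottle_a_mid','beaker','timer','sample_bottle']:
    for r in cams.regions_of(n,q):
        if r['confidence']<.3: continue
        P=C[n][r['pixels']]; print(n,q,round(r['confidence'],2),np.round(r['bbox']),np.median(P,0),np.percentile(P,[3,97],axis=0).ravel())
  for q in ['skip_hinge','skip_floor','skip_handle','bin_floor','cover_hinge','cover_edge','station']:
    for r in cams.pinpoint(n,q)[:1]:
        u,v=np.round(r['pixel']).astype(int); h={'skip_hinge':.145,'skip_floor':.159,'skip_handle':.209,'bin_floor':.01,'cover_hinge':.086,'station':0,'cover_edge':.22}[q]
        print(n,q,round(r['confidence'],2),r['pixel'],onplane(n,*r['pixel'],h))
print(telemetry.sense())
E
```

```text
pics
scene 493.6687806121814 [-0.308 -0.751  0.882]
top 426.5599365386449 [ 0.463 -0.031  1.264]
scene orange_bottle_a_mid 0.74 [187. 207.   9.  19.] [0.497 0.239 0.034] [0.489 0.23  0.004 0.511 0.251 0.069]
scene amber_bottle_a_mid 0.72 [285. 223. 142. 127.] [ 0.593 -0.092  0.102] [ 0.485 -0.238  0.004  0.657  0.057  0.218]
scene timer 0.67 [334. 335.  36.  30.] [ 0.377 -0.379  0.017] [ 0.349 -0.41   0.004  0.409 -0.345  0.021]
scene timer 0.58 [190. 206.  10.  20.] [0.497 0.238 0.033] [0.489 0.23  0.005 0.51  0.247 0.067]
scene sample_bottle 0.62 [393. 268.  30.  57.] [ 0.582 -0.406  0.093] [ 0.57  -0.432  0.011  0.63  -0.372  0.146]
scene skip_hinge 0.98 [276.8, 200.5] [ 0.572 -0.052  0.145]
scene skip_floor 0.65 [259.0, 190.2] [0.565 0.005 0.159]
scene skip_handle 0.92 [222.4, 187.7] [0.454 0.034 0.209]
scene bin_floor 0.77 [307.7, 256.4] [ 0.568 -0.165  0.01 ]
scene cover_hinge 0.82 [323.7, 219.8] [ 0.649 -0.158  0.086]
scene cover_edge 0.81 [328.1, 172.8] [ 0.674 -0.145  0.22 ]
top orange_bottle_a_mid 0.57 [189. 238.  14.  14.] [0.5   0.236 0.047] [0.489 0.229 0.016 0.511 0.247
[... 777 characters left out ...]
p_handle 0.59 [257.6, 256.2] [0.452 0.032 0.209]
top bin_floor 0.69 [328.9, 214.3] [ 0.573 -0.166  0.01 ]
top cover_hinge 0.92 [330.3, 188.7] [ 0.638 -0.163  0.086]
top cover_edge 0.58 [334.6, 169.4] [ 0.666 -0.159  0.22 ]
{'clock': 1.4, 'joint_pos': array([-1.25 ,  0.435,  0.025,  1.573, -0.012,  1.134, -0.075]), 'dq': array([-0.002,  0.001, -0.   , -0.002, -0.001, -0.002,  0.001]), 'joint_torque': array([ -0.   , -67.027,   1.024, -31.656,   0.015,   0.002,  -0.   ]), 'tool_pos': array([0.257, 0.57 , 0.239]), 'eef_rot': array([0.661, 3.071, 0.   ]), 'force': array([-0.446, -0.054,  0.889]), 'moment': array([ 0.02 ,  0.047, -0.   ]), 'grasp_force': 0.0, 'gripper_width': 0.08566303454148942}
```

View pics/s0.png

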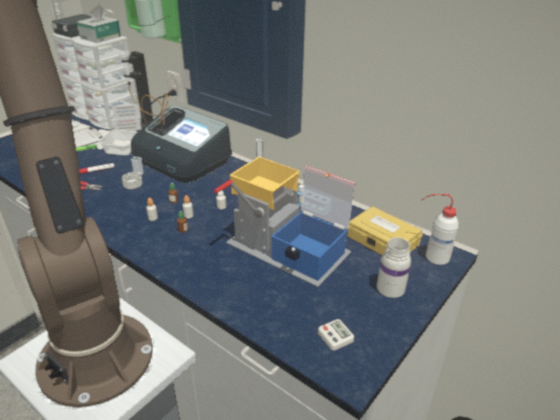

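View pics/t0.png

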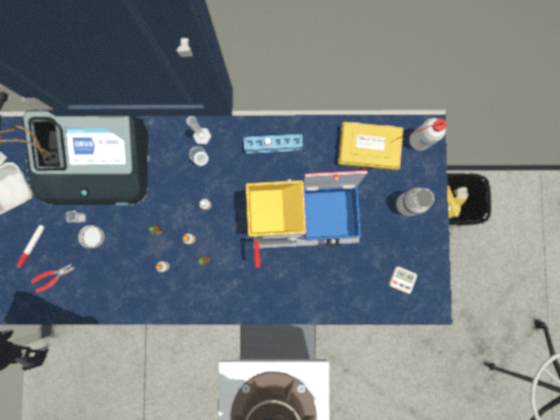

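```bash
python3 - <<'E'
from h import *
np.set_printoptions(precision=4,suppress=True)
b,e=snap('top','t1.png'); P=cloud('top',e)
m=(P[...,2]>.012)&(P[...,2]<.09)&(P[...,0]>.35)&(P[...,0]<.68)&(P[...,1]>.09)&(P[...,1]<.40)
n,l,s,c=cv2.connectedComponentsWithStats(m.astype(np.uint8))
for i in range(1,n):
    if s[i,4]<15: continue
    Q=P[l==i]; top=Q[Q[:,2]>Q[:,2].max()-.02]
    print(s[i,4],c[i],'zmax',Q[:,2].max(),'topmean',top.mean(0),'mm',Q.min(0),Q.max(0), b[l==i].mean(0))
# station: bin rim
for nm,lo,hi,box in [('bin',.076,.094,(.46,.68,-.26,-.07)),('skiprim',.205,.225,(.48,.68,-.12,.08))]:
    m=(P[...,2]>lo)&(P[...,2]<hi)&(P[...,0]>box[0])&(P[...,0]<box[1])&(P[...,1]>box[2])&(P[...,1]<box[3])
    Q=P[m][:,:2].astype(np.float32); print(nm,len(Q),cv2.minAreaRect(Q),P[m][:,2].mean(), Q.min(0),Q.max(0))
# handle: red
hsv=cv2.cvtColor(b,cv2.COLOR_RGB2HSV)
red=((hsv[...,0]<8)|(hsv[...,0]>172))&(hsv[...,1]>130)
m=red&(P[...,2]>.19)&(P[...,2]<.235)&(P[...,0]<.53)&(P[...,0]>.38)
Q=P[m];print('handle',len(Q),Q.mean(0),Q.min(0),Q.max(0),np.polyfit(Q[:,0],Q[:,1],1))
m=red&(P[...,2]>.1)&(P[...,0]>.6)&(P[...,1]<0)&(P[...,1]>-.3)
Q=P[m];print('edge',len(Q),Q.mean(0),Q.min(0),Q.max(0),np.polyfit(Q[:,1],Q[:,0],1))
E
```

```text
280 [139.95   191.1536] zmax 0.08999103977000515 topmean [0.6341 0.3756 0.0813] mm [0.6024 0.3613 0.036 ] [0.6798 0.3998 0.09  ] [47.3286 56.725  61.0321]
85 [204.5765 203.7647] zmax 0.06574063461404756 topmean [0.6016 0.197  0.0578] mm [0.5892 0.184  0.0123] [0.616  0.2104 0.0657] [207.2706 206.7412 198.2235]
97 [155.1134 229.3505] zmax 0.07188911138961974 topmean [0.5289 0.3381 0.0626] mm [0.5151 0.3263 0.0129] [0.5412 0.3523 0.0719] [110.0825 102.9588  75.0103]
93 [188.6022 238.3011] zmax 0.079927092631605 topmean [0.5014 0.2407 0.0692] mm [0.4887 0.2288 0.0122] [0.5154 0.2562 0.0799] [194.086  176.9677 152.8925]
89 [203.2809 259.9213] zmax 0.0709810093154661 topmean [0.4395 0.1982 0.0632] mm [0.4282 0.1853 0.0132] [0.4542 0.2122 0.071 ] [109.6292 105.1685  76.9663]
98 [162.0306 266.1122] zmax 0.07631911414995572 topmean [0.4226 0.3153 0.0676] mm [0.409  0.3038 0.0122] [0.4349 0.328  0.0763] [193.6837 177.2857 154.0918]
bin 446 ((0.562355637550354, -0.16592295467853546), (0.16368316113948822, 0.1508774757385254), 2.8443212509155273) 0.08550071101022695 [ 0.4813 -0.2437] [ 0.6472 -0.0868]
skiprim 694 ((0.5660656094551086, -0.03443983942270279), (0.15119530260562897, 0.18816536664962769), 7.07716703414917) 0.21429067413971373 [ 0.4822 -0.1189] [0.6499 0.0582]
handle 120 [0.4574 0.0337 0.2142] [0.4284 0.0281 0.2079] [0.4896 0.041  0.2194] [0.0425 0.0143]
edge 3 [ 0.649  -0.159   0.2321] [ 0.6471 -0.1608  0.2312] [ 0.65   -0.158   0.2336] [-0.6418  0.547 ]
```

```bash
python3 -c "
import cv2
a=cv2.imread('pics/t0.png')[110:290,140:380];cv2.imwrite('pics/c0.png',cv2.resize(a,None,fx=3.3,fy=3.3,interpolation=cv2.INTER_CUBIC))"
```

```text
(no output)
```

View pics/c0.png

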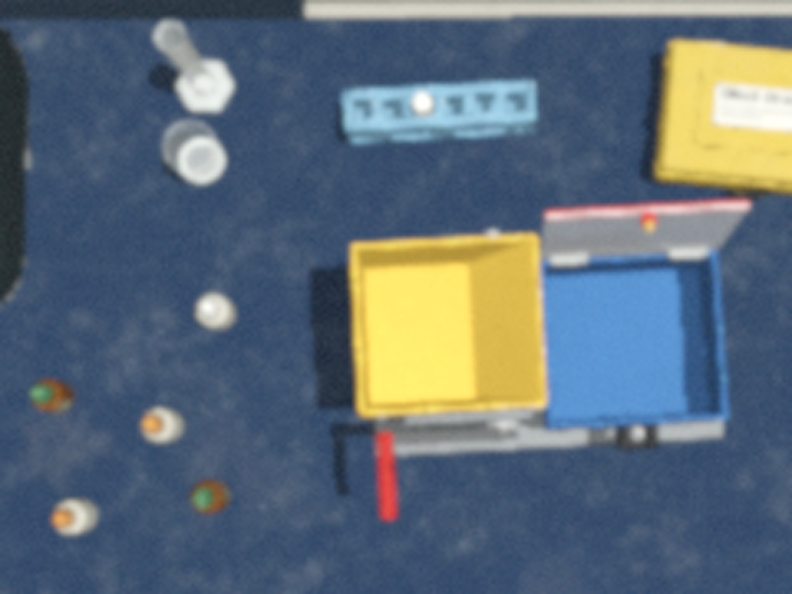

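Call:
{"op": "apply_moves", "data": {"dp": [[0, 0, 0], [0, 0, 0], [0, 0, 0], [-19.2, -32.7, 14], [-19.2, -32.7, 14], [-19.2, -32.7, 14], [-19.2, -32.7, 14], [-19.2, -32.7, 14], [-19.2, -32.7, 14], [-19.2, -32.7, 14], [-19.5, -33, 14], [0, 0, 0], [0, 0, 0]], "rotation": [[0, 0, -9], [0, 0, -9], [0, 0, -9], [0, 0, 0], [0, 0, 0], [0, 0, 0], [0, 0, 0], [0, 0, 0], [0, 0, 0], [0, 0, 0], [0, 0, 0], [0, 0, 0], [0, 0, 0]], "hand": 80, "squeeze": 40}}

```text
clock: 3.08
tool_pos: [0.4231, 0.3159, 0.1275]
eef_rot: [-0.074, 3.141, 0.001]
force: [0.4, 0.0, 0.7]
gripper_width: 0.0682
grasp_force: 0.0
```

Call:
{"op": "apply_moves", "data": {"dp": [[0, 0, 26], [0, 0, 26], [0, 0, 26], [0, 0, 25], [0, 0, 0], [0, 0, 0]], "rotation": [[0, 0, 0], [0, 0, 0], [0, 0, 0], [0, 0, 0], [0, 0, 0], [0, 0, 0]]}}

```text
clock: 3.82
tool_pos: [0.4232, 0.3165, 0.0252]
eef_rot: [-0.076, 3.14, 0.002]
force: [0.2, -0.4, 0.1]
gripper_width: 0.068
grasp_force: 0.0
```

Call:
{"op": "apply_moves", "data": {"dp": [[0, 0, 0], [0, 0, 0], [0, 0, 0], [0, 0, 0], [0, 0, 0], [0, 0, -30], [0, 0, -45], [0, 0, -45], [0, 0, -45], [0, 0, -45], [0, 0, -45], [0, 0, 0]], "rotation": [[0, 0, 0], [0, 0, 0], [0, 0, 0], [0, 0, 0], [0, 0, 0], [0, 0, 0], [0, 0, 0], [0, 0, 0], [0, 0, 0], [0, 0, 0], [0, 0, 0], [0, 0, 0]], "hand": 10}}

```text
clock: 5.32
tool_pos: [0.4245, 0.3165, 0.2832]
eef_rot: [-0.074, 3.135, 0.007]
force: [-0.3, -0.4, -1.1]
gripper_width: 0.026
grasp_force: 39.6
```

Call:
{"op": "apply_moves", "data": {"dp": [[-18.4, -34.8, 0], [-18.4, -34.8, 0], [-18.4, -34.8, 0], [-18.4, -34.8, 0], [-18.4, -34.8, 0], [-18.4, -34.8, 0], [-18.4, -34.8, 0], [-18.4, -34.8, 0], [-18.4, -34.4, 0], [0, 0, 0], [0, 0, 23], [0, 0, 23], [0, 0, 23], [0, 0, 15], [0, 0, 6], [0, 0, 0]], "rotation": [[0, 0, 0], [0, 0, 0], [0, 0, 0], [0, 0, 0], [0, 0, 0], [0, 0, 0], [0, 0, 0], [0, 0, 0], [0, 0, 0], [0, 0, 0], [0, 0, 0], [0, 0, 0], [0, 0, 0], [0, 0, 0], [0, 0, 0], [0, 0, 0]]}}

```text
clock: 7.32
tool_pos: [0.6033, 0.011, 0.1893]
eef_rot: [0.075, -3.141, -0.0]
force: [-1.1, 0.1, -0.5]
gripper_width: 0.0259
grasp_force: 39.6
```

```bash
python3 - <<'E'
from h import *
b,e=snap('scene','s1.png')
t,_=snap('top')
a=b[130:290,180:380]; c=t[150:270,220:370]
cv2.imwrite('pics/c1.png',np.hstack([cv2.resize(a,(400,320)),cv2.resize(c,(400,320))])[:,:,::-1])
E
```

```text
(no output)
```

View pics/c1.png

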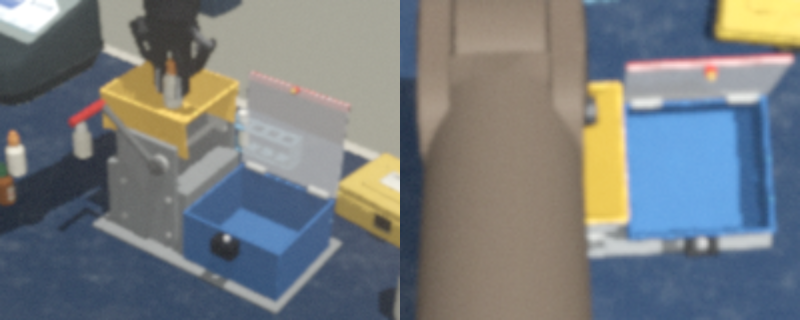

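Call:
{"op": "apply_moves", "data": {"dp": [[0, 0, 4], [0, 0, 0]], "rotation": [[0, 0, 0], [0, 0, 0]]}}

```text
clock: 7.68
tool_pos: [0.6033, 0.0108, 0.1853]
eef_rot: [0.074, -3.141, -0.0]
force: [-0.2, -0.6, -0.8]
gripper_width: 0.026
grasp_force: 39.6
```

Call:
{"op": "apply_moves", "data": {"dp": [[0, 0, 0], [0, 0, 0], [0, 0, 0], [0, 0, -15], [0, 0, -35], [0, 0, -35], [0, 0, 0]], "rotation": [[0, 0, 0], [0, 0, 0], [0, 0, 0], [0, 0, 0], [0, 0, 0], [0, 0, 0], [0, 0, 0]], "hand": 44}}

```text
clock: 8.55
tool_pos: [0.6052, 0.0107, 0.2745]
eef_rot: [-0.074, 3.134, 0.001]
force: [0.1, 0.2, 0.4]
gripper_width: 0.0375
grasp_force: 0.0
```

Call:
{"op": "apply_moves", "data": {"dp": [[-1.2, 31, 0], [-1.2, 31, 0], [-1.2, 31, 0], [-1.2, 31, 0], [-1.2, 31, 0], [-1.2, 31, 0], [0, 0, 35], [0, 0, 35], [0, 0, 35], [0, 0, 35], [0, 0, 0], [0, 0, 0]], "rotation": [[0, 0, 0], [0, 0, 0], [0, 0, 0], [0, 0, 0], [0, 0, 0], [0, 0, 0], [0, 0, 0], [0, 0, 0], [0, 0, 0], [0, 0, 0], [0, 0, 0], [0, 0, 0]], "hand": 80}}

```text
clock: 10.05
tool_pos: [0.6025, 0.1971, 0.1316]
eef_rot: [-0.074, 3.139, 0.001]
force: [0.7, 0.0, -0.8]
gripper_width: 0.0687
grasp_force: 0.0
```

```bash
cat > look.py <<'E'
from h import *
np.set_printoptions(precision=3,suppress=True)
for n in('top','scene'):
    b,e=snap(n); P=cloud(n,e)
    m=(P[...,2]>.012)&(P[...,2]<.085)&(P[...,0]>.35)&(P[...,0]<.70)&(P[...,1]>.08)&(P[...,1]<.42)
    k,l,s,c=cv2.connectedComponentsWithStats(m.astype(np.uint8))
    for i in range(1,k):
        if s[i,4]<20 or s[i,4]>260: continue
        Q=P[l==i]; print(n,s[i,4],'mid',(Q.min(0)+Q.max(0))/2,'zmax',Q[:,2].max(),b[l==i].mean(0).astype(int))
print(telemetry.sense()['tool_pos'])
m=(P[...,2]>.2)&(P[...,2]<.26)&(P[...,0]>.48)&(P[...,0]<.67)&(P[...,1]>-.1)&(P[...,1]<.06)
E
python3 look.py
```

```text
top 34 mid [0.605 0.413 0.067] zmax 0.08482448382746337 [ 83  97 106]
top 46 mid [0.597 0.197 0.04 ] zmax 0.06451719062391778 [173 173 163]
top 52 mid [0.441 0.195 0.04 ] zmax 0.06720856815748724 [114  95  68]
scene 121 mid [0.527 0.34  0.042] zmax 0.07097846291003042 [113 104  84]
scene 106 mid [0.604 0.199 0.037] zmax 0.0619029620143792 [178 175 164]
[0.603 0.197 0.132]
```

Call:
{"op": "apply_moves", "data": {"dp": [[0, 0, 30], [0, 0, 30], [0, 0, 30], [0, 0, 19], [0, 0, 0], [0, 0, 0]], "rotation": [[0, 0, 0], [0, 0, 0], [0, 0, 0], [0, 0, 0], [0, 0, 0], [0, 0, 0]]}}

```text
clock: 10.9
tool_pos: [0.6027, 0.1972, 0.0226]
eef_rot: [-0.074, 3.139, 0.001]
force: [-0.8, -0.8, 1.0]
gripper_width: 0.0682
grasp_force: 0.0
```

Call:
{"op": "apply_moves", "data": {"dp": [[0, 0, 0], [0, 0, 0], [0, 0, 0], [0, 0, 0], [0, 0, 0], [0, 0, -30], [0, 0, -46], [0, 0, -46], [0, 0, -46], [0, 0, -46], [0, 0, -46], [0, 0, 0]], "rotation": [[0, 0, 0], [0, 0, 0], [0, 0, 0], [0, 0, 0], [0, 0, 0], [0, 0, 0], [0, 0, 0], [0, 0, 0], [0, 0, 0], [0, 0, 0], [0, 0, 0], [0, 0, 0]], "hand": 10}}

```text
clock: 12.4
tool_pos: [0.6035, 0.1974, 0.2856]
eef_rot: [-0.074, 3.134, 0.004]
force: [0.0, 0.7, -0.8]
gripper_width: 0.0259
grasp_force: 39.5
```

Call:
{"op": "apply_moves", "data": {"dp": [[7, -30.9, 0], [7, -30.9, 0], [7, -30.9, 0], [7, -30.9, 0], [7, -30.9, 0], [7, -30.9, 0], [0, 0, 0], [0, 0, 23], [0, 0, 23], [0, 0, 23], [0, 0, 15], [0, 0, 14], [0, 0, 0], [0, 0, 0]], "rotation": [[0, 0, 0], [0, 0, 0], [0, 0, 0], [0, 0, 0], [0, 0, 0], [0, 0, 0], [0, 0, 0], [0, 0, 0], [0, 0, 0], [0, 0, 0], [0, 0, 0], [0, 0, 0], [0, 0, 0], [0, 0, 0]]}}

```text
clock: 14.15
tool_pos: [0.5689, 0.0098, 0.1838]
eef_rot: [-0.074, 3.14, 0.0]
force: [-0.5, -0.3, 0.2]
gripper_width: 0.0258
grasp_force: 39.5
```

Call:
{"op": "apply_moves", "data": {"dp": [[0, 0, 0], [0, 0, 0], [0, 0, 0], [0, 0, -15], [0, 0, -35], [0, 0, -40], [0, 0, 0]], "rotation": [[0, 0, 0], [0, 0, 0], [0, 0, 0], [0, 0, 0], [0, 0, 0], [0, 0, 0], [0, 0, 0]], "hand": 44}}

```text
clock: 15.02
tool_pos: [0.5706, 0.0097, 0.2777]
eef_rot: [-0.074, 3.134, 0.001]
force: [-0.3, 0.3, 0.1]
gripper_width: 0.0375
grasp_force: 0.0
```

Call:
{"op": "apply_moves", "data": {"dp": [[8.1, 33.4, 0], [8.1, 33.4, 0], [8.1, 33.4, 0], [8.1, 33.4, 0], [8.1, 33.4, 0], [8.1, 33.4, 0], [8.1, 33.4, 0], [0, 0, 35], [0, 0, 35], [0, 0, 35], [0, 0, 35], [0, 0, 0], [0, 0, 0]], "rotation": [[0, 0, 0], [0, 0, 0], [0, 0, 0], [0, 0, 0], [0, 0, 0], [0, 0, 0], [0, 0, 0], [0, 0, 0], [0, 0, 0], [0, 0, 0], [0, 0, 0], [0, 0, 0], [0, 0, 0]], "hand": 80}}

```text
clock: 16.65
tool_pos: [0.5015, 0.2409, 0.1345]
eef_rot: [-0.074, 3.14, 0.001]
force: [-0.2, 0.2, 1.0]
gripper_width: 0.0686
grasp_force: 0.0
```

```bash
python3 look.py
```

```text
top 90 mid [0.441 0.199 0.043] zmax 0.07297918419968918 [114 108  79]
scene 74 mid [0.681 0.371 0.048] zmax 0.08479201969821752 [53 57 58]
scene 184 mid [0.616 0.393 0.048] zmax 0.08490464071250851 [53 58 60]
scene 123 mid [0.527 0.338 0.042] zmax 0.07157412621693561 [113 101  81]
[0.502 0.241 0.135]
```

Call:
{"op": "apply_moves", "data": {"dp": [[0, 0, 30], [0, 0, 30], [0, 0, 30], [0, 0, 20], [0, 0, 0], [0, 0, 0]], "rotation": [[0, 0, 0], [0, 0, 0], [0, 0, 0], [0, 0, 0], [0, 0, 0], [0, 0, 0]]}}

```text
clock: 17.5
tool_pos: [0.5018, 0.2411, 0.0247]
eef_rot: [-0.074, 3.139, 0.002]
force: [0.6, 0.4, 0.4]
gripper_width: 0.0685
grasp_force: 0.0
```

Call:
{"op": "apply_moves", "data": {"dp": [[0, 0, 0], [0, 0, 0], [0, 0, 0], [0, 0, 0], [0, 0, 0], [0, 0, -30], [0, 0, -46], [0, 0, -46], [0, 0, -46], [0, 0, -46], [0, 0, -46], [0, 0, 0]], "rotation": [[0, 0, 0], [0, 0, 0], [0, 0, 0], [0, 0, 0], [0, 0, 0], [0, 0, 0], [0, 0, 0], [0, 0, 0], [0, 0, 0], [0, 0, 0], [0, 0, 0], [0, 0, 0]], "hand": 10}}

```text
clock: 19.0
tool_pos: [0.5025, 0.2414, 0.2873]
eef_rot: [-0.074, 3.134, 0.006]
force: [0.6, 0.1, -1.5]
gripper_width: 0.0257
grasp_force: 39.6
```

Call:
{"op": "apply_moves", "data": {"dp": [[-3.1, -33.5, 0], [-3.1, -33.5, 0], [-3.1, -33.5, 0], [-3.1, -33.5, 0], [-3.1, -33.5, 0], [-3.1, -33.5, 0], [-3.1, -33.2, 0], [0, 0, 0], [0, 0, 23], [0, 0, 23], [0, 0, 23], [0, 0, 15], [0, 0, 15], [0, 0, 0], [0, 0, 0]], "rotation": [[0, 0, 0], [0, 0, 0], [0, 0, 0], [0, 0, 0], [0, 0, 0], [0, 0, 0], [0, 0, 0], [0, 0, 0], [0, 0, 0], [0, 0, 0], [0, 0, 0], [0, 0, 0], [0, 0, 0], [0, 0, 0], [0, 0, 0]]}}

```text
clock: 20.88
tool_pos: [0.5337, 0.0078, 0.1843]
eef_rot: [-0.075, 3.141, 0.0]
force: [-0.7, 0.3, -0.7]
gripper_width: 0.0259
grasp_force: 40.0
```

Call:
{"op": "apply_moves", "data": {"dp": [[0, 0, 0], [0, 0, 0], [0, 0, 0], [0, 0, -15], [0, 0, -35], [0, 0, -40], [0, 0, 0]], "rotation": [[0, 0, 0], [0, 0, 0], [0, 0, 0], [0, 0, 0], [0, 0, 0], [0, 0, 0], [0, 0, 0]], "hand": 44}}

```text
clock: 21.75
tool_pos: [0.5356, 0.0077, 0.2784]
eef_rot: [-0.074, 3.134, 0.001]
force: [0.1, 1.0, -0.4]
gripper_width: 0.0372
grasp_force: 0.0
```

Call:
{"op": "apply_moves", "data": {"dp": [[14.1, 32.3, 0], [14.1, 32.3, 0], [14.1, 32.3, 0], [14.1, 32.3, 0], [14.1, 32.3, 0], [14.1, 32.3, 0], [0, 0, 35], [0, 0, 35], [0, 0, 35], [0, 0, 35], [0, 0, 0], [0, 0, 0]], "rotation": [[0, 0, 0], [0, 0, 0], [0, 0, 0], [0, 0, 0], [0, 0, 0], [0, 0, 0], [0, 0, 0], [0, 0, 0], [0, 0, 0], [0, 0, 0], [0, 0, 0], [0, 0, 0]], "hand": 80}}

```text
clock: 23.25
tool_pos: [0.4405, 0.1975, 0.1354]
eef_rot: [-0.074, 3.14, 0.001]
force: [-0.6, -0.3, 0.9]
gripper_width: 0.0681
grasp_force: 0.0
```

```bash
python3 look.py; python3 - <<'E'
from h import *
print(telemetry.sense()['joint_pos'])
t,_=snap('scene')
cv2.imwrite('pics/c2.png',cv2.resize(t[140:280,130:340],(630,420),interpolation=cv2.INTER_CUBIC)[:,:,::-1])
E
```

```text
top 95 mid [0.528 0.338 0.043] zmax 0.07304301407017194 [115 106  77]
scene 179 mid [0.666 0.37  0.049] zmax 0.08480170115882806 [59 64 65]
scene 102 mid [0.527 0.343 0.039] zmax 0.06535268511248471 [127 112  91]
scene 144 mid [0.439 0.2   0.042] zmax 0.07114017193639935 [105  90  67]
[0.441 0.198 0.136]
[-0.55520638  0.32910146  0.02881167  2.04024185 -0.01338192  0.76996593
  1.09976911]
```

View pics/c2.png

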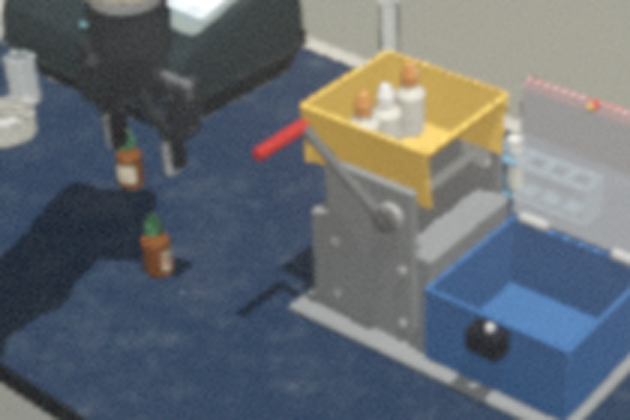

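Call:
{"op": "apply_moves", "data": {"dp": [[0, 0, 30], [0, 0, 30], [0, 0, 30], [0, 0, 21], [0, 0, 0], [0, 0, 0]], "rotation": [[0, 0, 0], [0, 0, 0], [0, 0, 0], [0, 0, 0], [0, 0, 0], [0, 0, 0]]}}

```text
clock: 24.15
tool_pos: [0.4408, 0.1976, 0.0244]
eef_rot: [-0.074, 3.139, 0.001]
force: [0.1, 0.2, -0.5]
gripper_width: 0.068
grasp_force: 0.0
```

Call:
{"op": "apply_moves", "data": {"dp": [[0, 0, 0], [0, 0, 0], [0, 0, 0], [0, 0, 0], [0, 0, 0], [0, 0, -30], [0, 0, -46], [0, 0, -46], [0, 0, -46], [0, 0, -46], [0, 0, -51], [0, 0, 0]], "rotation": [[0, 0, 0], [0, 0, 0], [0, 0, 0], [0, 0, 0], [0, 0, 0], [0, 0, 0], [0, 0, 0], [0, 0, 0], [0, 0, 0], [0, 0, 0], [0, 0, 0], [0, 0, 0]], "hand": 10}}

```text
clock: 25.65
tool_pos: [0.4417, 0.1981, 0.2923]
eef_rot: [-0.074, 3.134, 0.006]
force: [-0.6, -0.3, -1.1]
gripper_width: 0.0259
grasp_force: 39.8
```

Call:
{"op": "apply_moves", "data": {"dp": [[0, 0, 0], [0, 0, 0], [0, 0, 0], [0, 0, 0], [0, 0, 0], [0, 0, 0], [0, 0, 0], [0, 0, 0], [0, 0, 0], [0, 0, 0], [-32, 20.6, 0], [-32, 20.6, 0], [-32, 20.6, 0], [-32, 20.6, 0], [-32, 20.6, 0], [-32, 20.6, 0], [-32, 20.6, 0], [0, 0, 0], [0, 0, 0]], "rotation": [[0, 0, 9], [0, 0, 9], [0, 0, 9], [0, 0, 9], [0, 0, 9], [0, 0, 9], [0, 0, 9], [0, 0, 9], [0, 0, 9], [0, 0, 9], [0, 0, 0], [0, 0, 0], [0, 0, 0], [0, 0, 0], [0, 0, 0], [0, 0, 0], [0, 0, 0], [0, 0, 0], [0, 0, 0]]}}

```text
clock: 28.02
tool_pos: [0.5939, -0.0191, 0.2873]
eef_rot: [-2.167, -2.272, 0.002]
force: [0.0, 0.2, -0.1]
gripper_width: 0.0263
grasp_force: 39.8
```

Call:
{"op": "apply_moves", "data": {"dp": [[0, 0, 25], [0, 0, 25], [0, 0, 25], [0, 0, 15], [0, 0, 9], [0, 0, 0]], "rotation": [[0, 0, 0], [0, 0, 0], [0, 0, 0], [0, 0, 0], [0, 0, 0], [0, 0, 0]]}}

```text
clock: 28.78
tool_pos: [0.5947, -0.0185, 0.1894]
eef_rot: [-2.167, -2.274, -0.001]
force: [0.1, 2.1, -0.2]
gripper_width: 0.0263
grasp_force: 39.8
```

Call:
{"op": "apply_moves", "data": {"dp": [[0, 0, 0], [0, 0, 0], [0, 0, 0], [0, 0, -15], [0, 0, -35], [0, 0, -45], [0, 0, 0]], "rotation": [[0, 0, 0], [0, 0, 0], [0, 0, 0], [0, 0, 0], [0, 0, 0], [0, 0, 0], [0, 0, 0]], "hand": 40}}

```text
clock: 29.65
tool_pos: [0.5967, -0.0202, 0.2892]
eef_rot: [2.165, 2.269, 0.009]
force: [1.2, 0.4, -1.0]
gripper_width: 0.0341
grasp_force: 0.0
```

Call:
{"op": "apply_moves", "data": {"dp": [[36, -5.1, 0], [36, -5.1, 0], [36, -5.1, 0], [36, -5.1, 0], [36, -5.1, 0], [36, -5.1, 0], [36, -5.1, 0], [36, -5.1, 0], [36, -5.1, 0], [36, -5.1, 0], [0, 0, 35], [0, 0, 35], [0, 0, 35], [0, 0, 35], [0, 0, 0], [0, 0, 0]], "rotation": [[0, 0, 0], [0, 0, 0], [0, 0, 0], [0, 0, 0], [0, 0, 0], [0, 0, 0], [0, 0, 0], [0, 0, 0], [0, 0, 0], [0, 0, 0], [0, 0, 0], [0, 0, 0], [0, 0, 0], [0, 0, 0], [0, 0, 0], [0, 0, 0]], "hand": 80}}

```text
clock: 31.65
tool_pos: [0.5273, 0.3378, 0.1457]
eef_rot: [2.168, 2.273, 0.002]
force: [1.1, -0.0, 0.4]
gripper_width: 0.0683
grasp_force: 0.0
```

```bash
python3 look.py; python3 - <<'E'
from h import *
print(telemetry.sense()['joint_pos'])
t,_=snap('top')
cv2.imwrite('pics/c3.png',cv2.resize(t[160:280,140:320],(630,420),interpolation=cv2.INTER_CUBIC)[:,:,::-1])
E
```

```text
top 225 mid [0.656 0.373 0.06 ] zmax 0.08496265441740328 [50 60 65]
top 98 mid [0.528 0.339 0.042] zmax 0.07146201273656659 [118 110  81]
scene 120 mid [0.528 0.34  0.042] zmax 0.07056187228321367 [118 111  87]
[0.528 0.338 0.146]
[-0.80703771  0.52466119  0.22364301  1.69327464 -0.13852514  0.93631638
 -0.48323855]
```

View pics/c3.png

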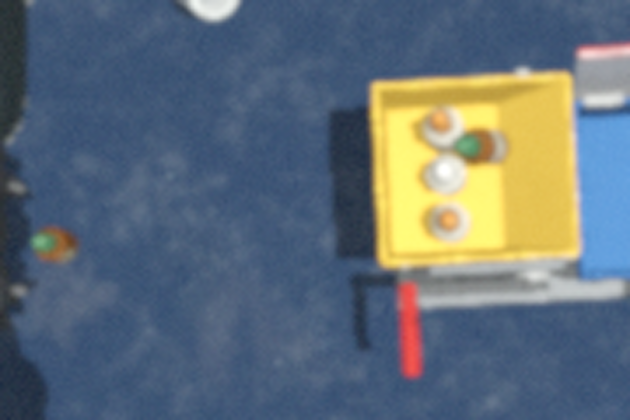

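Call:
{"op": "apply_moves", "data": {"dp": [[0, 0, 30], [0, 0, 30], [0, 0, 30], [0, 0, 31], [0, 0, 0], [0, 0, 0]], "rotation": [[0, 0, 0], [0, 0, 0], [0, 0, 0], [0, 0, 0], [0, 0, 0], [0, 0, 0]]}}

```text
clock: 32.55
tool_pos: [0.5276, 0.3381, 0.0249]
eef_rot: [2.168, 2.273, 0.003]
force: [0.3, -0.0, -0.6]
gripper_width: 0.0682
grasp_force: 0.0
```

Call:
{"op": "apply_moves", "data": {"dp": [[0, 0, 0], [0, 0, 0], [0, 0, 0], [0, 0, 0], [0, 0, 0], [0, 0, -30], [0, 0, -46], [0, 0, -46], [0, 0, -46], [0, 0, -46], [0, 0, -51], [0, 0, 0]], "rotation": [[0, 0, 0], [0, 0, 0], [0, 0, 0], [0, 0, 0], [0, 0, 0], [0, 0, 0], [0, 0, 0], [0, 0, 0], [0, 0, 0], [0, 0, 0], [0, 0, 0], [0, 0, 0]], "hand": 10}}

```text
clock: 34.05
tool_pos: [0.5285, 0.3384, 0.2933]
eef_rot: [2.168, 2.272, 0.013]
force: [0.1, -0.1, -0.3]
gripper_width: 0.0257
grasp_force: 39.6
```

Call:
{"op": "apply_moves", "data": {"dp": [[-36, 0.3, 0], [-36, 0.3, 0], [-36, 0.3, 0], [-36, 0.3, 0], [-36, 0.3, 0], [-36, 0.3, 0], [-36, 0.3, 0], [-36, 0.3, 0], [-36, 0.3, 0], [-36, 0.3, 0], [0, 0, 0], [0, 0, 0]], "rotation": [[0, 0, 0], [0, 0, 0], [0, 0, 0], [0, 0, 0], [0, 0, 0], [0, 0, 0], [0, 0, 0], [0, 0, 0], [0, 0, 0], [0, 0, 0], [0, 0, 0], [0, 0, 0]]}}

```text
clock: 35.55
tool_pos: [0.5463, -0.0212, 0.2878]
eef_rot: [-2.167, -2.273, 0.0]
force: [-0.3, 0.4, -1.2]
gripper_width: 0.026
grasp_force: 39.6
```

Call:
{"op": "apply_moves", "data": {"dp": [[0, 0, 25], [0, 0, 25], [0, 0, 20], [0, 0, 12], [0, 0, 6], [0, 0, 0]], "rotation": [[0, 0, 0], [0, 0, 0], [0, 0, 0], [0, 0, 0], [0, 0, 0], [0, 0, 0]]}}

```text
clock: 36.3
tool_pos: [0.5467, -0.0216, 0.2003]
eef_rot: [-2.168, -2.274, 0.0]
force: [-0.2, 0.2, -0.6]
gripper_width: 0.0258
grasp_force: 39.6
```

Call:
{"op": "apply_moves", "data": {"dp": [[0, 0, 0], [0, 0, 0], [0, 0, 0], [0, 0, -15], [0, 0, -35], [0, 0, -40], [0, 0, 0]], "rotation": [[0, 0, 0], [0, 0, 0], [0, 0, 0], [0, 0, 0], [0, 0, 0], [0, 0, 0], [0, 0, 0]], "hand": 40}}

```text
clock: 37.17
tool_pos: [0.5485, -0.0223, 0.2944]
eef_rot: [2.166, 2.27, 0.008]
force: [0.2, 0.2, 0.5]
gripper_width: 0.0344
grasp_force: 0.0
```

Call:
{"op": "apply_moves", "data": {"dp": [[0, 0, 0], [0, 0, 0], [0, 0, 0], [0, 0, 0], [0, 0, 0], [0, 0, 0], [0, 0, 0], [0, 0, 0], [0, 0, 0], [0, 0, 0], [23.8, 15.2, 0], [23.8, 15.2, 0], [23.8, 15.2, 0], [23.8, 15.2, 0], [0, 0, 0], [0, 0, 0]], "rotation": [[0, 0, -9], [0, 0, -9], [0, 0, -9], [0, 0, -9], [0, 0, -9], [0, 0, -9], [0, 0, -9], [0, 0, -9], [0, 0, -9], [0, 0, -9], [0, 0, 0], [0, 0, 0], [0, 0, 0], [0, 0, 0], [0, 0, 0], [0, 0, 0]], "hand": 60}}

```text
clock: 39.17
tool_pos: [0.4491, 0.0339, 0.2905]
eef_rot: [-0.074, 3.14, -0.0]
force: [0.2, -0.9, -0.7]
gripper_width: 0.0507
grasp_force: 0.0
```

```bash
python3 - <<'E'
from h import *
t,_=snap('scene');u,_=snap('top')
print(cams.pinpoint('scene','skip_handle'))
cv2.imwrite('pics/c4.png',np.hstack([cv2.resize(t[140:260,190:340],(400,320)),cv2.resize(u[150:270,220:370],(400,320))])[:,:,::-1])
E
```

```text
[{'pixel': [220.5, 187.3], 'confidence': 0.67}, {'pixel': [329.3, 176.2], 'confidence': 0.52}, {'pixel': [271.1, 168.7], 'confidence': 0.35}]
```

View pics/c4.png

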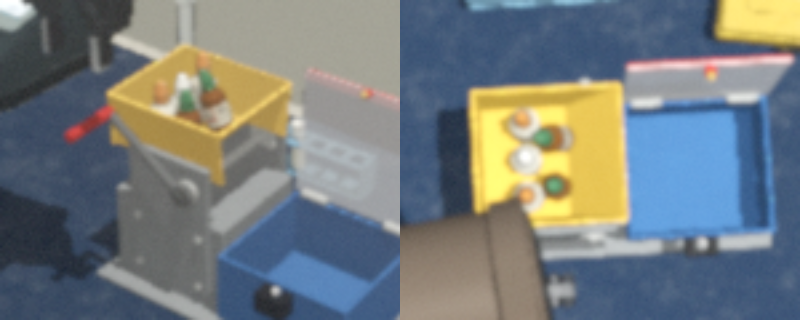

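Call:
{"op": "apply_moves", "data": {"dp": [[0, 0, 30], [0, 0, 30], [0, 0, 20], [0, 0, 10], [0, 0, 0], [0, 0, 0]], "rotation": [[0, 0, 0], [0, 0, 0], [0, 0, 0], [0, 0, 0], [0, 0, 0], [0, 0, 0]]}}

```text
clock: 40.08
tool_pos: [0.4493, 0.0343, 0.201]
eef_rot: [-0.074, 3.14, 0.0]
force: [0.5, -0.5, 0.3]
gripper_width: 0.0512
grasp_force: 0.0
```

Call:
{"op": "apply_moves", "data": {"dp": [[0, 0, 0], [0, 0, 0], [0, 0, 0], [0, 0, 0], [0, 0, 0], [0, 0, 0]], "rotation": [[0, 0, 0], [0, 0, 0], [0, 0, 0], [0, 0, 0], [0, 0, 0], [0, 0, 0]], "hand": 5, "squeeze": 30}}

```text
clock: 40.83
tool_pos: [0.449, 0.035, 0.2007]
eef_rot: [-0.075, 3.14, 0.001]
force: [-1.9, 3.9, 6.2]
gripper_width: 0.0103
grasp_force: 29.7
```

```bash
python3 -c "
import numpy as np
t=np.append(np.linspace(0,1.9,23),1.93);f=t+np.deg2rad(35.4);y=110*np.cos(f);z=110*np.sin(f)
print([[0,round(a,1),round(-b,1)] for a,b in zip(np.diff(y),np.diff(z))])"
```

```text
[[0, np.float64(-5.8), np.float64(-7.5)], [0, np.float64(-6.5), np.float64(-7.0)], [0, np.float64(-7.0), np.float64(-6.4)], [0, np.float64(-7.6), np.float64(-5.8)], [0, np.float64(-8.0), np.float64(-5.1)], [0, np.float64(-8.4), np.float64(-4.4)], [0, np.float64(-8.8), np.float64(-3.6)], [0, np.float64(-9.1), np.float64(-2.9)], [0, np.float64(-9.3), np.float64(-2.1)], [0, np.float64(-9.4), np.float64(-1.3)], [0, np.float64(-9.5), np.float64(-0.4)], [0, np.float64(-9.5), np.float64(0.4)], [0, np.float64(-9.4), np.float64(1.2)], [0, np.float64(-9.3), np.float64(2.0)], [0, np.float64(-9.1), np.float64(2.8)], [0, np.float64(-8.8), np.float64(3.6)], [0, np.float64(-8.5), np.float64(4.3)], [0, np.float64(-8.1), np.float64(5.0)], [0, np.float64(-7.6), np.float64(5.7)], [0, np.float64(-7.1), np.float64(6.3)], [0, np.float64(-6.5), np.float64(6.9)], [0, np.float64(-5.9), np.float64(7.5)], [0, np.float64(-1.9), np.float64(2.7)]]
```

Gripped the bar. First part of the arc.

Call:
{"op": "apply_moves", "data": {"dp": [[0, -5.8, -7.5], [0, -6.5, -7], [0, -7, -6.4], [0, -7.6, -5.8], [0, -8, -5.1], [0, 0, 0]], "rotation": [[0, 0, 0], [0, 0, 0], [0, 0, 0], [0, 0, 0], [0, 0, 0], [0, 0, 0]]}}

```text
clock: 41.58
tool_pos: [0.4508, 0.001, 0.2335]
eef_rot: [-0.076, 3.139, 0.004]
force: [-5.3, 9.8, 13.0]
gripper_width: 0.0106
grasp_force: 30.3
```

Call:
{"op": "apply_moves", "data": {"dp": [[0, -8.4, -4.4], [0, -8.8, -3.6], [0, -9.1, -2.9], [0, -9.3, -2.1], [0, -9.4, -1.3], [0, -9.5, -0.4], [0, 0, 0]], "rotation": [[0, 0, 0], [0, 0, 0], [0, 0, 0], [0, 0, 0], [0, 0, 0], [0, 0, 0], [0, 0, 0]]}}

```text
clock: 42.45
tool_pos: [0.4535, -0.0561, 0.2472]
eef_rot: [-0.072, 3.139, -0.001]
force: [1.7, 0.8, 6.4]
gripper_width: 0.0109
grasp_force: 30.7
```

```bash
python3 - <<'E'
from h import *
t,_=snap('scene');u,_=snap('top')
cv2.imwrite('pics/c5.png',np.hstack([cv2.resize(t[120:270,190:360],(400,340)),cv2.resize(u[150:270,220:370],(400,340))])[:,:,::-1])
E
```

```text
(no output)
```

View pics/c5.png

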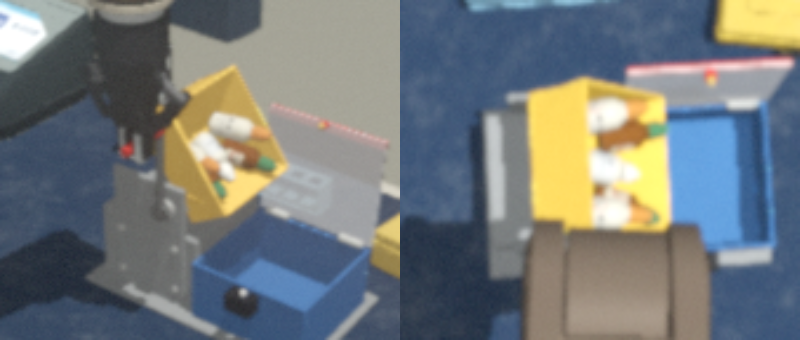

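Call:
{"op": "apply_moves", "data": {"dp": [[0, -9.5, 0.4], [0, -9.4, 1.2], [0, -9.3, 2], [0, -9.1, 2.8], [0, -8.8, 3.6], [0, -8.5, 4.3], [0, -8.1, 5], [0, -7.6, 5.7], [0, -7.1, 6.3], [0, -6.5, 6.9], [0, -5.9, 7.5], [0, 0, 0], [0, 0, 0], [0, 0, 0]], "rotation": [[0, 0, 0], [0, 0, 0], [0, 0, 0], [0, 0, 0], [0, 0, 0], [0, 0, 0], [0, 0, 0], [0, 0, 0], [0, 0, 0], [0, 0, 0], [0, 0, 0], [0, 0, 0], [0, 0, 0], [0, 0, 0]]}}

```text
clock: 44.3
tool_pos: [0.4572, -0.1439, 0.201]
eef_rot: [0.076, -3.141, -0.002]
force: [2.7, 4.0, 4.7]
gripper_width: 0.0106
grasp_force: 30.9
```

```bash
python3 - <<'E'
from h import *
t,_=snap('scene');u,_=snap('top')
cv2.imwrite('pics/c6.png',np.hstack([cv2.resize(t[120:270,190:360],(400,340)),cv2.resize(u[150:270,220:370],(400,340))])[:,:,::-1])
E
```

```text
(no output)
```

View pics/c6.png

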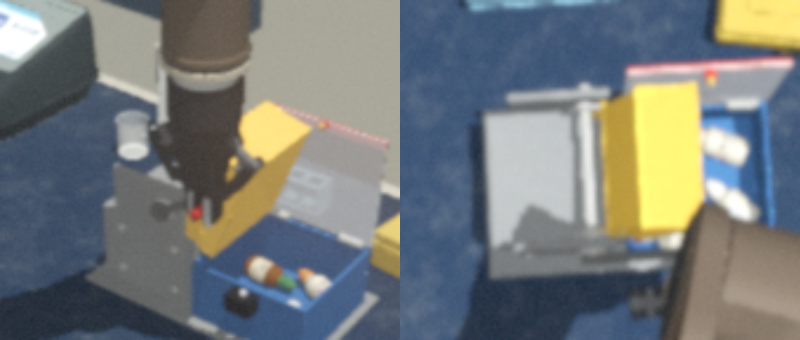

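Call:
{"op": "apply_moves", "data": {"dp": [[0, -1.9, 2.5], [0, 0, 0], [0, 0, 0], [0, 0, 0], [0, 1.9, -2.5], [0, 5.9, -7.5], [0, 6.5, -6.9], [0, 7.1, -6.3], [0, 7.6, -5.7], [0, 8.1, -5], [0, 8.5, -4.3], [0, 8.8, -3.6], [0, 9.1, -2.8], [0, 9.3, -2], [0, 9.4, -1.2], [0, 9.5, -0.4], [0, 0, 0]], "rotation": [[0, 0, 0], [0, 0, 0], [0, 0, 0], [0, 0, 0], [0, 0, 0], [0, 0, 0], [0, 0, 0], [0, 0, 0], [0, 0, 0], [0, 0, 0], [0, 0, 0], [0, 0, 0], [0, 0, 0], [0, 0, 0], [0, 0, 0], [0, 0, 0], [0, 0, 0]]}}

```text
clock: 46.52
tool_pos: [0.4527, -0.0547, 0.2465]
eef_rot: [0.076, -3.14, 0.0]
force: [2.5, -2.2, 2.2]
gripper_width: 0.0112
grasp_force: 31.0
```

Call:
{"op": "apply_moves", "data": {"dp": [[0, 9.5, 0.4], [0, 9.4, 1.3], [0, 9.3, 2.1], [0, 9.1, 2.9], [0, 8.8, 3.6], [0, 4.2, 2.2], [0, 4.2, 2.2], [0, 4, 2.5], [0, 4, 2.5], [0, 3.8, 2.9], [0, 3.8, 2.9], [0, 3.5, 3.2], [0, 3.5, 3.2], [0, 3.2, 3.5], [0, 3.2, 3.5], [0, 2.9, 3.7], [0, 2.9, 3.8], [0, 1, 1.3], [0, 0, 0]], "rotation": [[0, 0, 0], [0, 0, 0], [0, 0, 0], [0, 0, 0], [0, 0, 0], [0, 0, 0], [0, 0, 0], [0, 0, 0], [0, 0, 0], [0, 0, 0], [0, 0, 0], [0, 0, 0], [0, 0, 0], [0, 0, 0], [0, 0, 0], [0, 0, 0], [0, 0, 0], [0, 0, 0], [0, 0, 0]]}}

```text
clock: 48.9
tool_pos: [0.4484, 0.035, 0.1991]
eef_rot: [0.074, -3.14, 0.0]
force: [-5.4, -2.1, 2.3]
gripper_width: 0.0108
grasp_force: 31.9
```

Call:
{"op": "apply_moves", "data": {"dp": [[0, 1.5, 1], [0, 0, 0], [0, 0, 0], [0, 0, 0], [0, -1, 0], [0, 0, 0]], "rotation": [[0, 0, 0], [0, 0, 0], [0, 0, 0], [0, 0, 0], [0, 0, 0], [0, 0, 0]]}}

```text
clock: 49.65
tool_pos: [0.4485, 0.0351, 0.1986]
eef_rot: [0.073, -3.141, 0.0]
force: [-8.5, -4.3, 9.8]
gripper_width: 0.0103
grasp_force: 32.8
```

Call:
{"op": "apply_moves", "data": {"dp": [[0, 0, 0], [0, 0, 0], [0, 0, 0], [0, 0, -20], [0, 0, -30], [0, 0, -30], [0, 0, -30], [0, 0, 0]], "rotation": [[0, 0, 0], [0, 0, 0], [0, 0, 0], [0, 0, 0], [0, 0, 0], [0, 0, 0], [0, 0, 0], [0, 0, 0]], "hand": 50}}

```text
clock: 50.65
tool_pos: [0.4501, 0.036, 0.3102]
eef_rot: [-0.074, 3.136, 0.002]
force: [1.2, -0.9, -1.8]
gripper_width: 0.0428
grasp_force: 0.0
```

```bash
python3 - <<'E'
from h import *
np.set_printoptions(precision=3,suppress=True)
t,d=snap('scene');u,e=snap('top')
for n,h in(('scene',.209),('top',.209)):
    r=cams.pinpoint(n,'skip_handle')[0]; print(r, onplane(n,*r['pixel'],h))
    r=cams.pinpoint(n,'cover_edge')[0]; print(r, onplane(n,*r['pixel'],.222))
P=cloud('scene',d)
hsv=cv2.cvtColor(t,cv2.COLOR_RGB2HSV); red=((hsv[...,0]<10)|(hsv[...,0]>170))&(hsv[...,1]>100)
for m in (red&(P[...,2]>.17)&(P[...,2]<.25)&(P[...,0]<.5)&(P[...,0]>.38)&(P[...,1]>-.2), red&(P[...,2]>.17)&(P[...,0]>.6)&(P[...,0]<.72)&(P[...,1]<-.05)&(P[...,1]>-.3)):
    Q=P[m]; print(len(Q),Q.mean(0) if len(Q) else 0,np.ptp(Q,0) if len(Q) else 0)
PT=cloud('top',e);m=(PT[...,0]>.68)&(PT[...,0]<.85)&(PT[...,1]<-.12)&(PT[...,1]>-.35)&(PT[...,2]>.03)
print('box',PT[m].min(0),PT[m].max(0))
cv2.imwrite('pics/c7.png',np.hstack([cv2.resize(t[130:280,190:360],(400,340)),cv2.resize(u[120:270,220:420],(400,340))])[:,:,::-1])
E
```

```text
{'pixel': [221.5, 187.6], 'confidence': 0.8} [0.453 0.036 0.209]
{'pixel': [278.0, 243.0], 'confidence': 0.64} [ 0.351 -0.232  0.222]Traceback (most recent call last):
  File "<stdin>", line 5, in <module>
IndexError: list index out of range
```

```bash
python3 - <<'E'
from h import *
np.set_printoptions(precision=3,suppress=True)
t,d=snap('scene');u,e=snap('top')
P=cloud('scene',d)
hsv=cv2.cvtColor(t,cv2.COLOR_RGB2HSV); red=((hsv[...,0]<10)|(hsv[...,0]>170))&(hsv[...,1]>100)
for m in (red&(P[...,2]>.17)&(P[...,2]<.25)&(P[...,0]<.5)&(P[...,0]>.38)&(P[...,1]>-.2), red&(P[...,2]>.17)&(P[...,0]>.6)&(P[...,0]<.72)&(P[...,1]<-.05)&(P[...,1]>-.3)):
    Q=P[m]; print(len(Q),Q.mean(0) if len(Q) else 0,np.ptp(Q,0) if len(Q) else 0)
PT=cloud('top',e);m=(PT[...,0]>.68)&(PT[...,0]<.85)&(PT[...,1]<-.12)&(PT[...,1]>-.35)&(PT[...,2]>.03)
print('box',PT[m].min(0),PT[m].max(0))
cv2.imwrite('pics/c7.png',np.hstack([cv2.resize(t[130:280,190:360],(400,340)),cv2.resize(u[120:270,220:420],(400,340))])[:,:,::-1])
E
```

```text
88 [0.456 0.035 0.212] [0.064 0.013 0.013]
4 [ 0.652 -0.161  0.231] [0.008 0.004 0.002]
box [ 0.705 -0.35   0.031] [ 0.839 -0.194  0.062]
```

View pics/c7.png

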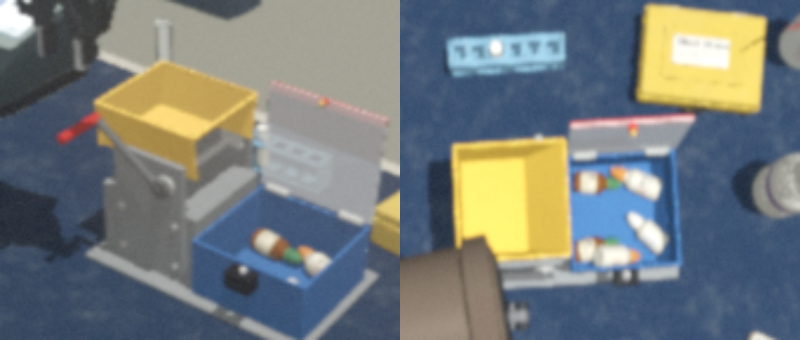

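Call:
{"op": "apply_moves", "data": {"dp": [[-32.6, -26.4, 0], [-32.6, -26.4, 0], [-32.6, -26.4, 0], [-32.6, -26.4, 0], [-32.6, -26.4, 0], [-32.6, -26.4, 0], [-32.6, -26.4, 0], [-32.6, -26.4, 0], [0, 0, 0], [0, 0, 30], [0, 0, 30], [0, 0, 30], [0, 0, 10], [0, 0, 0]], "rotation": [[0, 0, 0], [0, 0, 0], [0, 0, 0], [0, 0, 0], [0, 0, 0], [0, 0, 0], [0, 0, 0], [0, 0, 0], [0, 0, 0], [0, 0, 0], [0, 0, 0], [0, 0, 0], [0, 0, 0], [0, 0, 0]], "hand": 0}}

```text
clock: 52.75
tool_pos: [0.7188, -0.1625, 0.2079]
eef_rot: [0.075, -3.14, -0.001]
force: [0.6, -0.4, 0.5]
gripper_width: -0.0001
grasp_force: 0.0
```

Call:
{"op": "apply_moves", "data": {"dp": [[8, 0, 0], [8, 0, 0], [8, 0, 0], [8, 0, 0], [8, 0, 0], [8, 0, 0], [8, 0, 0], [8, 0, 0], [8, 0, 0], [8, 0, 0], [8, 0, 0], [8, 0, 0], [8, 0, 0], [0, 0, 0]], "rotation": [[0, 0, 0], [0, 0, 0], [0, 0, 0], [0, 0, 0], [0, 0, 0], [0, 0, 0], [0, 0, 0], [0, 0, 0], [0, 0, 0], [0, 0, 0], [0, 0, 0], [0, 0, 0], [0, 0, 0], [0, 0, 0]]}}

```text
clock: 54.5
tool_pos: [0.6147, -0.1681, 0.2083]
eef_rot: [0.074, -3.141, -0.0]
force: [-0.1, -0.0, 0.8]
gripper_width: 0.0002
grasp_force: 0.0
```

Call:
{"op": "apply_moves", "data": {"dp": [[27, 1.7, 0], [27, 1.7, 0], [27, 1.7, 0], [26, 1.7, 0], [0, 0, 25], [0, 0, 25], [0, 0, 20], [0, 0, 10], [0, 0, 0]], "rotation": [[0, 0, 0], [0, 0, 0], [0, 0, 0], [0, 0, 0], [0, 0, 0], [0, 0, 0], [0, 0, 0], [0, 0, 0], [0, 0, 0]]}}

```text
clock: 55.62
tool_pos: [0.508, -0.1661, 0.1278]
eef_rot: [0.074, -3.14, -0.0]
force: [0.0, 0.4, 0.2]
gripper_width: 0.0001
grasp_force: 0.0
```

```bash
python3 - <<'E'
from h import *
t,d=snap('scene');u,e=snap('top')
cv2.imwrite('pics/c8.png',np.hstack([cv2.resize(t[130:290,190:370],(400,340)),cv2.resize(u[120:270,220:420],(400,340))])[:,:,::-1])
E
```

```text
(no output)
```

View pics/c8.png

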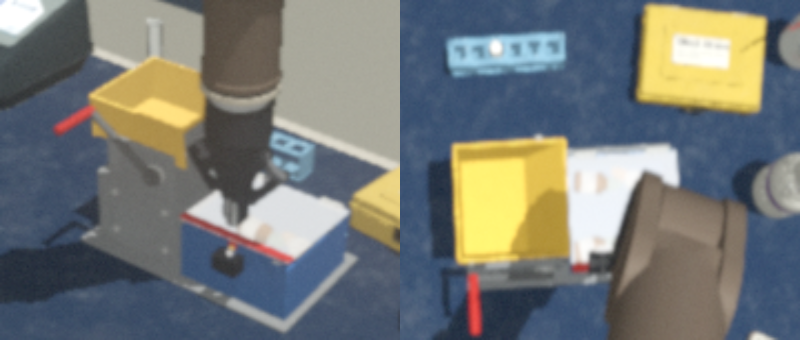

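Call:
{"op": "apply_moves", "data": {"dp": [[0, 0, 8], [0, 0, 6], [0, 0, 4], [0, 0, 3], [0, 0, 3], [0, 0, 0]], "rotation": [[0, 0, 0], [0, 0, 0], [0, 0, 0], [0, 0, 0], [0, 0, 0], [0, 0, 0]]}}

```text
clock: 56.48
tool_pos: [0.5079, -0.1661, 0.1039]
eef_rot: [0.074, -3.14, -0.0]
force: [0.0, 0.0, 0.0]
gripper_width: -0.0001
grasp_force: 0.0
```

Call:
{"op": "apply_moves", "data": {"dp": [[0, 0, 3], [0, 0, 2], [0, 0, 2], [0, 0, 2], [0, 0, 0]], "rotation": [[0, 0, 0], [0, 0, 0], [0, 0, 0], [0, 0, 0], [0, 0, 0]]}}

```text
clock: 57.1
tool_pos: [0.5085, -0.1664, 0.099]
eef_rot: [-0.073, 3.138, 0.001]
force: [-16.5, 4.8, 54.0]
gripper_width: 0.0
grasp_force: 26.6
```

Call:
{"op": "apply_moves", "data": {"dp": [[0, 0, -10], [0, 0, -40], [0, 0, -50], [0, 0, -50], [0, 0, -50], [30, 0, 0], [40, 0, 0], [40, 0, 0], [30, 0, 0], [0, 0, 0]], "rotation": [[0, 0, 0], [0, 0, 0], [0, 0, 0], [0, 0, 0], [0, 0, 0], [0, 0, 0], [0, 0, 0], [0, 0, 0], [0, 0, 0], [0, 0, 0]]}}

```text
clock: 58.35
tool_pos: [0.3665, -0.173, 0.2952]
eef_rot: [-0.072, 3.14, 0.001]
force: [1.3, -0.5, -0.5]
gripper_width: 0.0001
grasp_force: 0.0
```

```bash
python3 - <<'E'
from h import *
np.set_printoptions(precision=4,suppress=True)
t,d=snap('scene');u,e=snap('top')
hsv=cv2.cvtColor(t,cv2.COLOR_RGB2HSV); red=((hsv[...,0]<10)|(hsv[...,0]>170))&(hsv[...,1]>100)
for n,D in(('scene',d),('top',e)):
    P=cloud(n,D); m=(P[...,0]>.515)&(P[...,0]<.64)&(P[...,1]<-.10)&(P[...,1]>-.23)&(P[...,2]>.075)&(P[...,2]<.12)
    Q=P[m]; A=np.c_[Q[:,:2],np.ones(len(Q))]; print(n,len(Q),np.linalg.lstsq(A,Q[:,2],rcond=None)[0],Q[:,2].mean())
P=cloud('scene',d);m=red&(P[...,0]<.53)&(P[...,0]>.47)&(P[...,1]<-.08)&(P[...,1]>-.25);print('edge',m.sum(),P[m].mean(0))
cv2.imwrite('pics/c9.png',np.hstack([cv2.resize(t[130:290,190:370],(400,340)),cv2.resize(u[120:270,220:420],(400,340))])[:,:,::-1])
E
```

```text
scene 1365 [ 0.0004 -0.001   0.0903] 0.09076888599398435
top 2116 [ 0.0011 -0.0023  0.0902] 0.09124657104736542
edge 165 [ 0.5045 -0.1678  0.0922]
```

View pics/c9.png

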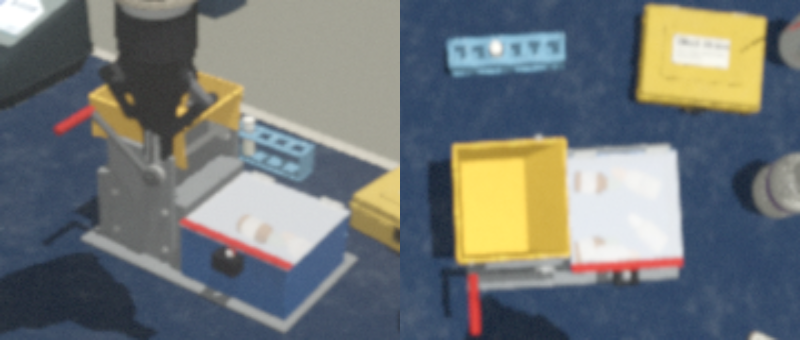

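The cover plane is flat (slope about 0.001, against 0.07 when ajar), so it has snapped shut. The skip is upright and all five bottles are inside the bin.

```bash
python3 -c "
from rig import finish_job
print(finish_job())"
```

```text
the job is handed in; nothing more can be done
None
```

The job is handed in: all five loose dropper bottles are in the bin, the skip is back upright in its detent, and the cover is snapped shut. The arm is clear, and I did not touch the beaker, timer or purple-banded bottle.

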